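# Angle a profile bar past the guard post into its bay

### The arm

A 7-joint arm with a two-finger parallel gripper is mounted at the origin on a cart in front of the work surface, level with it; the furniture and walls round the work are solid. World frame = base frame: x ahead of the robot, y to its left, z up, the work surface at z = 0. Lengths are in m, angles in rad, forces in N, time in s.
With the tool pointing down it reaches from about 0.4 to 0.85 m from the base axis. Payload 4.5 kg.
Tool frame: the origin (TCP) lies at the very end of the fingers, on their centre line; the grasp point (between the pads) lies 19 mm behind it (r.pinch_z is the distance from the TCP to the grasp point, in m); z points along the fingers, y is the line along which they close (so a half turn about z gives the same grasp; the last joint's range is limited). The gripper opens to 88 mm and grips with 3 to 60 N. Pads are 18 mm wide; open, the fingers measure 123 mm over their backs; the gripper's body (75 mm by 187 mm) begins 45 mm behind the grasp point.
Start: joints at [1.277, 0.689, -0.195, 1.565, 0.157, 0.902, -0.215], TCP at [0.201, -0.592, 0.239] pointing down, gripper open.
Joint ranges: [-3.01, 3.01], [-0.46, 2.08], [-1.47, 1.51], [0.13, 2.56], [-1, 4.14], [0.04, 2.09], [-2.66, 2.66]. Speed limits (rad/s): [2.57, 2.57, 3.14, 3.14, 3.14, 3.14, 3.14].

### API

Orientations are given as a unit quaternion [x, y, z, w].
In Python, from plant import r, cams gives the robot as it stands.
- The arm moves only by the shell command python3 -m pendant 'ROWS' [FORCE]. ROWS is JSON, a list of rows, each a list of 3 entries, a list of its own where there are three numbers: the closure, from -1 (fully open) to 1 (shut), then the shift along the tool's x, y, z in mm, then the turn, a rotation vector about the tool's x, y, z in degrees. A call has 1 to 8 rows; each row shifts and turns the commanded pose from where the row before left it, along the tool's axes as they then stand; what a row does not reach is not made up. A row lasts 1/8 s, in which the tool goes at most 62.5 mm and 10.7 degrees, less where a joint would pass 70% of its speed; a pose out of reach is approached as far as the arm can. A call with a gripper value outside its range is refused whole. The fingers move at their own pace and stop on an object; FORCE is the grip in N (left out, the last holds). Time passes only in rows, so rows that do not move let the fingers close. It gives the time, the measured TCP pose, the force, the opening and the grip force at its end, in the units of the state.
- r.get_state(): the state, without advancing time (a new reading comes with each control period).
- cams.snapshot(name): name is "scene" or "top" or "wrist"; returns a dict with "img" (420x560x3 uint8, red, green, blue), "camera_matrix" (3x3 intrinsics, pixels), "camera_from_world" (4x4, takes a point from world to camera coordinates); the wrist camera has in their place "tool_from_camera" (4x4, takes a point from camera to tool coordinates, whose origin is the TCP and whose axes are the flange's). Camera axes: x right, y up, looking along -z (the intrinsics and any distortion apply to the point x, -y, -z); pixel columns grow to the right and rows downward; lengths in m; the calibration is good to about 2 mm. A picture is of the moment at which its call begins: read the wrist's pose just before it. There is no depth.
- r.finish_job(): hands the job in; it is judged then, once.
The state is a dict: "clock": time; "q": joint angles; "qd": joint speeds; "joint_torque": joint torques, N m; "tool_pos": TCP position; "eef_rot": TCP orientation; "contact_force": force on the tool from outside, world axes, zero at the start; "moment": the same for the moment, N m; "opening": opening from 0.0 (shut) to 1.0 (fully open); "finger_force": force on a finger pad.
Only numpy, scipy, OpenCV 4.12 (cv2) and the standard library are available. Lean on these libraries where they do the work, as an engineer would, in place of code of your own. Each camera call takes 0.05 s, during which the arm holds its last target. There are 200 camera calls.

### The job

Stow the aluminium profile bar in the green bay: push it over the table with the fingertips until it lies flat against the bay's back rail, between the two end stops. The yellow post stands in the way of a straight push, so angle the bar in: first bring its red-capped end in behind the post while the black-capped end is still outside the bay, then push the black-capped end in after it. Push only: do not pick up, lift or tip the bar, and leave the gear, the bearing and the tape roll where they are.

Things in the scene. Friction and masses are not known exactly. Their poses are not given: they have to be found in the camera images.
- profile: the loose bar: straight slotted aluminium profile, square section 20 x 20 mm, 170 mm long, 0.11 to 0.22 kg, flat on the table, red cap on one end, black on the other. Origin: centre of its underside; y runs along the bar to the red end, z up. It slides freely when pushed. Tall fixed things around: carton (x > 0.60, y > 0.26), bins (x > 0.66), box pile (x < 0.51, y < -0.01), clamp (x < 0.43, y > 0.29), vice left of it
- red_end (a point): centre of the bar's red end face (85 mm along +y from the bar's origin, 10 mm above its underside)
- black_end (a point): centre of the bar's black end face (85 mm along -y from the bar's origin, 10 mm above its underside)
- bay: green painted steel bay fixed to the table, no floor: straight back rail 246 mm long, 12 thick, 26 high, with an end stop (26 high) at each end. Origin: on the table, middle of the rail's front face. x points level into the rail (the way things are pushed home; open front at -x), y along the rail towards the post's end. A seated bar has its axis at x = -10 mm.
- stop_far (a point): foot of the front tip of the end stop beside the post: bay x = -36 mm, y = +111 mm, on its inner face. Each stop reaches 36 mm forward of the rail's face and is 12 mm thick; inner faces are 222 mm apart
- stop_near (a point): the same point of the other end stop: bay x = -36 mm, y = -111 mm
- post: fixed yellow post with a black band, round, 16 mm diameter, 45 mm high. Origin: centre of its foot; axes parallel to the bay's. It stands at bay x = -48 mm (40 mm free between post and rail) and bay y = +35 to +50 mm. The bar starts in front of the bay, within about 10 degrees of parallel to the rail, red end towards +y but short of the post.
- gear: bystander: grey steel gear lying flat, 60 mm diameter, 21 mm high; origin centre of its underside
- bearing: bystander: ball bearing lying flat, 52 mm diameter, 15 mm high; origin centre of its underside
- tape_roll: bystander: black roll of tape lying flat, 58 mm diameter, 19 mm high; origin centre of its underside

How it is judged:
On the way:
1. the red end is in behind the post while the black end is still outside the bay (y of red_end in the frame of post above 0.004 m and x of red_end in the frame of post above 0.004 m and x of black_end in the frame of bay below -0.036 m), for 0.1 s.
At the end, for the whole second after the job is handed in: The bar lies flat on the table at rest in the bay, between the end stops, both ends within 8 mm of touching the back rail, its red end behind and past the post (x of red_end in the frame of bay between -0.018 and 0 m and x of black_end in the frame of bay between -0.018 and 0 m and y of red_end in the frame of bay below 0.114 m and y of black_end in the frame of bay above -0.114 m and y of red_end in the frame of post above 0.004 m and height (world z) of profile below 0.004 m and angle between profile's own z axis and vertical below 0.1 rad and linear speed of profile below 0.01 m/s).
It fails at once if the bar is lifted off the table (an end 15 mm up, or the middle 8 mm), or tipped over (height (world z) of profile above 0.008 m or height (world z) of any of red_end, black_end above 0.025 m or angle between profile's own z axis and vertical above 0.35 rad).
It fails at once if the gear, bearing or tape roll is moved by more than 15 mm (distance of any of gear, bearing, tape_roll from where it was at the start of the episode above 0.015 m).
It also fails if it takes over 64 s, if anything falls off the work surface, if the arm or the gripper's body presses on something with over 40 N, if the wrist force passes 120 N, or if a joint passes its speed limit or range.

## Working session

There is one attempt and no reset: what is moved stays moved. The work goes in short steps, Python scripts to look and compute and a shell command to move; the robot and the scene stay as the last step left them, time stands still between calls to the robot, and variables do not carry over. Pictures are saved under pics/ and viewed, at most 10 in all, crops included, and the job is handed in when it is done.

```bash
mkdir -p pics; ls
python3 - <<'E'
from plant import r,cams
import cv2
for n in("scene","top"):
    s=cams.snapshot(n); cv2.imwrite(f"pics/{n}0.png",s["img"][:,:,::-1]); print(n,s["camera_matrix"],s["camera_from_world"],[k for k in s])
st=r.get_state();print(st["tool_pos"],st["eef_rot"],st["contact_force"],st["clock"])
E
```

```text
pics
scene [[518.55032585   0.         284.61155883]
 [  0.         518.55032585 206.85885457]
 [  0.           0.           1.        ]] [[-0.5731325  -0.81935305 -0.01340581  0.35640759]
 [ 0.55650196 -0.40117394  0.72757476 -0.26980371]
 [-0.60151866  0.40953638  0.68589741 -0.81587053]
 [ 0.          0.          0.          1.        ]] ['img', 'camera_matrix', 'camera_from_world']
top [[430.88338127   0.         280.55693349]
 [  0.         430.88338127 211.2074946 ]
 [  0.           0.           1.        ]] [[ 0.00528768 -0.999959    0.00735086  0.07593738]
 [ 0.9816483   0.00659189  0.19058636 -0.52433985]
 [-0.190627    0.0062082   0.98164291 -0.86165395]
 [ 0.          0.          0.          1.        ]] ['img', 'camera_matrix', 'camera_from_world']
[ 0.20099503 -0.59119539  0.23799222] [ 9.86590619e-01  1.63212326e-01 -1.96050770e-04 -8.05899113e-04] [ 0.55968083 -0.37331439 -0.12240429] 0.1
```

View pics/top0.png

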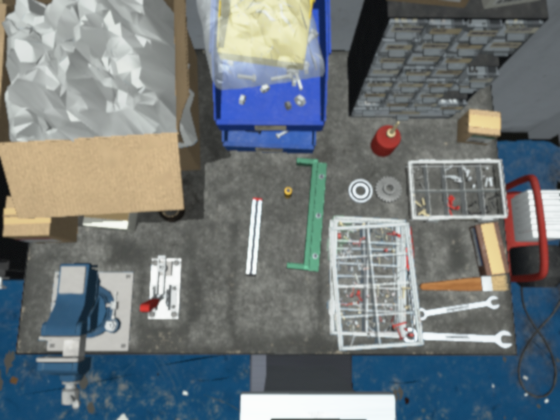

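View pics/scene0.png

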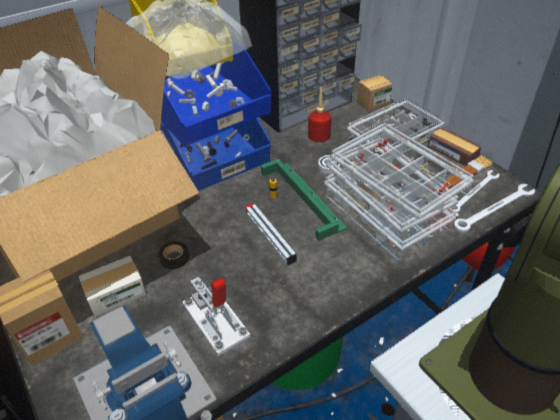

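Top view: the bar runs from red (258,198) to black (251,273). The rail's front face runs about x=312→306, with stop tips at about (298,160) and (288,267), and the post is at about (288,190). Bay +x is roughly world −y. Next I'll measure these positions.

```bash
cat > h.py <<'E'
import numpy as np,cv2
from plant import r,cams
def ray(s,uv,z):
    K,T=s["camera_matrix"],s["camera_from_world"]
    d=np.linalg.inv(K)@[uv[0],uv[1],1]; d=np.array([d[0],-d[1],-d[2]])
    R,t=T[:3,:3],T[:3,3]; c=-R.T@t; w=R.T@d
    return (c+w*(z-c[2])/w[2])[:2]
def bar(s,box=None):
    """bar ends (red, black) from the top view by mask: bright white + red cap"""
    im=s["img"].astype(int); hsv=cv2.cvtColor(s["img"],cv2.COLOR_RGB2HSV)
    return hsv
E
python3 - <<'E'
from h import *
s=cams.snapshot("top"); im=s["img"]
cv2.imwrite("pics/crop.png",cv2.resize(im[145:290,225:345,::-1],None,fx=4.1,fy=4.1,interpolation=cv2.INTER_CUBIC))
hsv=cv2.cvtColor(im,cv2.COLOR_RGB2HSV)
def blobs(m,n,lo=8):
    N,L,st,c=cv2.connectedComponentsWithStats(m.astype(np.uint8)*255)
    for i in range(1,N):
        x,y,w,h,a=st[i]
        if a>=lo and 220<c[i][0]<345 and 145<c[i][1]<300: print(n,st[i],c[i]); yield (L==i)
g=list(blobs((hsv[...,0]>65)&(hsv[...,0]<90)&(hsv[...,1]>100),"green",100))
for m in g:
    c=cv2.findContours(m.astype(np.uint8),0,2)[0][0]; p=cv2.approxPolyDP(c,2.5,True)[:,0]
    for q in p: print(q,ray(s,q,.026).round(4))
list(blobs((hsv[...,0]>15)&(hsv[...,0]<32)&(hsv[...,1]>120)&(hsv[...,2]>90),"yellow"))
list(blobs(((hsv[...,0]<8)|(hsv[...,0]>172))&(hsv[...,1]>100),"red",4))
w=list(blobs((hsv[...,1]<60)&(hsv[...,2]>140),"white",30))
for p in [(258,198),(251,273)]: print(ray(s,p,.02))
print("post",ray(s,(288,190),.045))
E
```

```text
green [300 160  25  98 739] [314.44790257 207.27740189]
[300 160] [0.6449 0.0363]
[314 166] [0.6313 0.0052]
[309 228] [0.4921 0.0174]
[313 230] [0.4878 0.0088]
[308 234] [0.479  0.0196]
[306 257] [0.4296 0.0242]
[311 248] [0.4488 0.0134]
[318 251] [ 0.4425 -0.0015]
[319 223] [ 0.5031 -0.0044]
[312 216] [0.5184 0.0106]
[316 209] [0.534  0.0018]
[321 208] [ 0.5363 -0.0091]
[319 200] [ 0.5541 -0.005 ]
[323 181] [ 0.597  -0.0143]
[315 180] [0.5992 0.0033]
[319 168] [ 0.6268 -0.0058]
[323 171] [ 0.6199 -0.0146]
[324 166] [ 0.6315 -0.017 ]
[316 161] [0.6429 0.0007]
yellow [284 187   8   9  45] [287.55555556 191.53333333]
red [254 198   7   2  10] [257.  198.3]
red [339 234   1   4   4] [339.  235.5]
white [245 198  18  77 844] [253.53672986 237.02962085]
[0.55898992 0.12866218]
[0.39541742 0.14105093]
post [0.57140967 0.06329627]
```

View pics/crop.png

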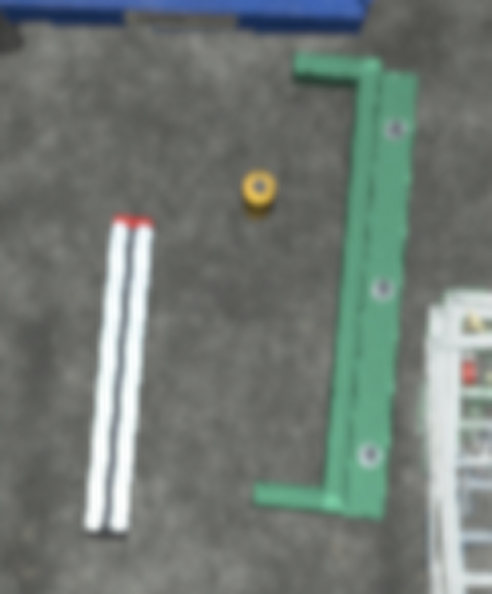

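Crop (4.1x, offset 225,145): rail front top edge (359,80)→(327,490), far stop tip (294,77), near stop tip (254,484), post top (259,188), bar red end (134,218), black end (106,534).

```bash
cat >> h.py <<'E'
def P(s,c,z): return ray(s,(225+(c[0]+.5)/4.1-.5,145+(c[1]+.5)/4.1-.5),z)
E
python3 - <<'E'
from h import *
s=cams.snapshot("top")
f=P(s,(359,80),.026);n=P(s,(327,490),.026)
sf=P(s,(294,77),.026);sn=P(s,(254,484),.026)
post=P(s,(259,188),.045);red=P(s,(134,218),.02);blk=P(s,(106,534),.02)
print("sf,sn",sf,sn,np.linalg.norm(sf-sn)); print("rail",f,n,np.linalg.norm(f-n))
ey=(sf-sn)/np.linalg.norm(sf-sn);ey2=(f-n)/np.linalg.norm(f-n);print("ang",np.degrees([np.arctan2(*e[::-1]) for e in(ey,ey2)]))
e=ey+ey2;e/=np.linalg.norm(e);ex=np.array([e[1],-e[0]])
o=(sf+sn)/2+.036*ex; print("o",o,(f+n)/2, "ex,ey",ex,e)
for k,p in dict(f=f,n=n,sf=sf,sn=sn,post=post,red=red,blk=blk).items(): print(k,p.round(4),np.round([(p-o)@ex*1e3,(p-o)@e*1e3],1))
t=r.get_state();print(t["tool_pos"],t["clock"])
E
```

```text
sf,sn [0.63698863 0.04445753] [0.41729358 0.06555816] 0.2207060225768638
rail [0.63556327 0.00923078] [0.41442005 0.02773805] 0.22191629799450033
ang [-5.48615161 -4.78388287]
o [0.523919   0.01915233] [0.52499166 0.01848441] ex,ey [-0.08950303 -0.99598655] [ 0.99598655 -0.08950303]
f [0.6356 0.0092] [-1.000e-01  1.121e+02]
n [0.4144 0.0277] [   1.2 -109.8]
sf [0.637  0.0445] [-35.3 110.4]
sn [0.4173 0.0656] [ -36.7 -110.4]
post [0.5704 0.0637] [-48.6  42.3]
red [0.5594 0.1302] [-113.8   25.4]
blk [0.3915 0.1421] [-110.6 -142.9]
[ 0.20106273 -0.59136301  0.23822336] 0.2
```

```bash
cat >> h.py <<'E'
from scipy.spatial.transform import Rotation as R
O=np.array([.5245,.0188]);A=np.radians(-5.1);EY=np.array([np.cos(A),np.sin(A)]);EX=np.array([EY[1],-EY[0]])
def bay(p): return np.array([(p-O)@EX,(p-O)@EY])
def world(b): return O+b[0]*EX+b[1]*EY
def go(xy,z,psi=None):
    """tool shift mm (as the tool stands now) and turn about tool z in deg to reach world xy,z,psi"""
    t=r.get_state();M=R.from_quat(t["eef_rot"]).as_matrix();p=np.array(t["tool_pos"])
    cur=np.degrees(np.arctan2(M[1,0],M[0,0])); print("t",t["clock"],"pos",p.round(4),"bay",(bay(p[:2])*1e3).round(1),"psi",cur.round(1),"tilt",M[2].round(3),"F",np.round(t["contact_force"],1),"open",t["opening"])
    print("shift",(M.T@(np.array([*xy,z])-p)*1e3).round(1),"turn",None if psi is None else round(cur-psi,1))
E
python3 -m pendant '[[-1,[0,0,-60],[0,0,-9]],[-1,[0,0,0],[0,0,-10]],[-1,[0,0,0],[0,0,-10]],[-1,[0,0,0],[0,0,-10]],[-1,[0,0,0],[0,0,-10]],[-1,[0,0,0],[0,0,-10]],[-1,[0,0,0],[0,0,-8]]]'
python3 -c "
from h import *
go((.5,-.3),.3,86)"
```

```text
clock: 1.08
tool_pos: [0.201, -0.5916, 0.2985]
eef_rot: [0.731, 0.682, 0.0, -0.0]
contact_force: [-0.1, -0.6, 0.1]
opening: 0.996
finger_force: 0.0
t 1.075 pos [ 0.201  -0.5916  0.2985] bay [ 636.7 -267.9] psi 86.1 tilt [ 0. -0. -1.] F [-0.1 -0.6  0.1] open 0.9959214783221501
shift [311.5 278.2  -1.5] turn 0.1
```

```bash
python3 -m pendant '[[-1,[39,35,0],[0,0,0]],[-1,[39,35,0],[0,0,0]],[-1,[39,35,0],[0,0,0]],[-1,[39,35,0],[0,0,0]],[-1,[39,35,0],[0,0,0]],[-1,[39,35,0],[0,0,0]],[-1,[39,35,0],[0,0,0]],[-1,[39,33,0],[0,0,0]]]'
python3 -c "
from h import *
go(world((-.155,-.06)),.3,86)"
```

```text
clock: 2.08
tool_pos: [0.5025, -0.2998, 0.2986]
eef_rot: [0.733, 0.681, -0.0, 0.0]
contact_force: [0.1, 0.2, -0.2]
opening: 0.999
finger_force: 0.0
t 2.075 pos [ 0.5025 -0.2998  0.2986] bay [319.3   6.4] psi 85.8 tilt [-0. -0. -1.] F [ 0.1  0.2 -0.2] open 0.9990735316132292
shift [475.3 -59.1  -1.5] turn -0.2
```

```bash
python3 -m pendant '[[-1,[59,-8,0],[0,0,0]],[-1,[59,-8,0],[0,0,0]],[-1,[59,-8,0],[0,0,0]],[-1,[59,-8,0],[0,0,0]],[-1,[59,-7,0],[0,0,0]],[-1,[60,-7,0],[0,0,0]],[-1,[60,-7,0],[0,0,0]],[-1,[60,-6,0],[0,0,0]]]'
python3 -m pendant '[[-1,[0,0,50],[0,0,0]],[-1,[0,0,50],[0,0,0]],[-1,[0,0,50],[0,0,0]],[-1,[0,0,50],[0,0,0]],[-1,[0,0,50],[0,0,0]],[-1,[0,0,20],[0,0,0]],[-1,[0,0,0],[0,0,0]]]'
python3 - <<'E'
from h import *
go(world((-.140,-.06)),.006,86)
s=cams.snapshot("wrist");t=cams.snapshot("top")
cv2.imwrite("pics/a.png",np.hstack([s["img"][:,:,::-1],t["img"][80:290,180:400,::-1].repeat(2,0).repeat(2,1)])[:, :][::,:][...,:] if 0 else cv2.resize(t["img"][110:290,200:380,::-1],None,fx=3,fy=3))
E
```

```text
clock: 3.08
tool_pos: [0.4773, 0.1787, 0.2987]
eef_rot: [0.733, 0.68, -0.0, 0.0]
contact_force: [0.7, 0.5, -0.6]
opening: 1.0
finger_force: 0.0
clock: 3.95
tool_pos: [0.4766, 0.1768, 0.0274]
eef_rot: [0.732, 0.681, -0.002, -0.0]
contact_force: [-1.4, -0.2, 1.2]
opening: 1.001
finger_force: 0.0
t 3.95 pos [0.4766 0.1768 0.0274] bay [-153.1  -61.7] psi 85.8 tilt [-0.002 -0.002 -1.   ] F [-1.4 -0.2  1.2] open 1.0008309208685546
shift [-13.1   1.6  21.4] turn -0.2
```

View pics/a.png

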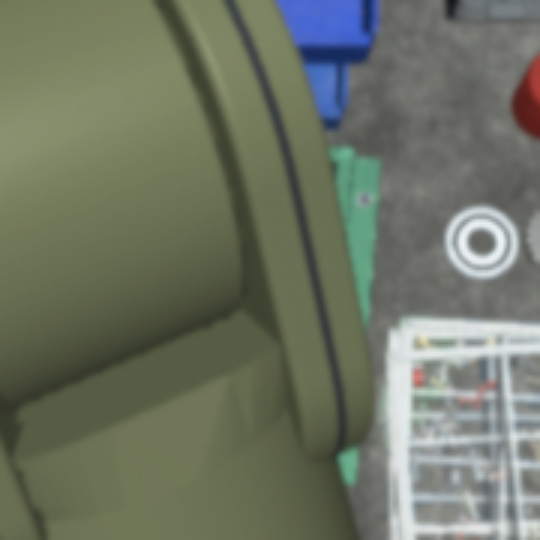

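The arm hides the bar from the top camera (only the rail's right side shows, x≈340), so I'll use the wrist and scene views while pushing. Next I lower and start the angled push.

```bash
python3 -m pendant '[[-1,[0,0,21],[0,0,0]],[-1,[0,0,0],[0,0,0]],[-1,[-7,0,0],[0,0,0]],[-1,[-7,0,0],[0,0,0]],[-1,[-6,0,0],[0,0,2]],[-1,[-6,0,0],[0,0,2]],[-1,[-6,0,0],[0,0,2]],[-1,[0,0,0],[0,0,0]]]'
python3 - <<'E'
from h import *
go(world((-.067,-.057)),.006,70)
s=cams.snapshot("wrist");t=cams.snapshot("scene")
cv2.imwrite("pics/b.png",np.hstack([cv2.resize(s["img"][:,:,::-1],(400,300)),cv2.resize(t["img"][140:305,180:400,::-1],(400,300))]))
E
```

```text
clock: 5.05
tool_pos: [0.4745, 0.1445, 0.0077]
eef_rot: [0.768, 0.641, -0.0, 0.0]
contact_force: [0.0, 1.0, 0.5]
opening: 0.999
finger_force: 0.5
t 5.05 pos [0.4745 0.1445 0.0077] bay [-120.8  -60.9] psi 79.7 tilt [-0.001  0.    -1.   ] F [0.  1.  0.5] open 0.9988307474575847
shift [-53.2   8.8   1.8] turn 9.7
```

View pics/b.png

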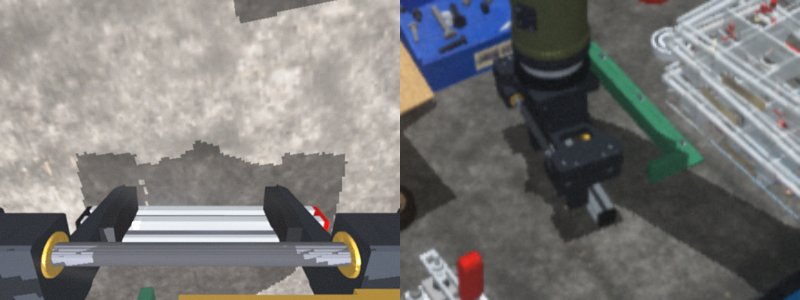

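Left half (wrist): the bar lies across the fingertips, black cap at about (88,215) and red at about (322,218). Right half (scene): the black end sits at about (605,205), touching the finger. The push is working, so I'll continue.

```bash
python3 -m pendant '[[-1,[-7,1,0],[0,0,2]],[-1,[-7,1,0],[0,0,2]],[-1,[-6,1,0],[0,0,2]],[-1,[-6,1,0],[0,0,2]],[-1,[-6,1,0],[0,0,2]],[-1,[-6,1,0],[0,0,0]],[-1,[-6,1,0],[0,0,0]],[-1,[0,0,0],[0,0,0]]]'
cat >> h.py <<'E'
def wray(s,t,uv,z):
    M=R.from_quat(t["eef_rot"]).as_matrix(); C=s["tool_from_camera"];K=s["camera_matrix"]
    d=np.linalg.inv(K)@[uv[0],uv[1],1]; d=M@C[:3,:3]@np.array([d[0],-d[1],-d[2]])
    c=M@C[:3,3]+np.array(t["tool_pos"]); return (c+d*(z-c[2])/d[2])[:2]
def redblob(img,lo=6):
    h=cv2.cvtColor(img,cv2.COLOR_RGB2HSV); m=((h[...,0]<6)|(h[...,0]>174))&(h[...,1]>150)&(h[...,2]>60)
    N,L,st,c=cv2.connectedComponentsWithStats(m.astype(np.uint8)); return [(c[i].round(1),st[i]) for i in range(1,N) if st[i][4]>=lo]
E
python3 - <<'E'
from h import *
go(world((-.067,-.057)),.006,70)
t=r.get_state();s=cams.snapshot("wrist")
for c,st in redblob(s["img"]): print(c,st,(bay(wray(s,t,c,.012))*1e3).round(1))
cv2.imwrite("pics/c.png",s["img"][:,:,::-1])
E
```

```text
clock: 6.15
tool_pos: [0.4691, 0.0999, 0.0077]
eef_rot: [0.82, 0.572, -0.001, 0.0]
contact_force: [-0.1, -0.3, -0.3]
opening: 0.998
finger_force: 0.0
t 6.15 pos [0.4691 0.0999 0.0077] bay [-75.9 -62.4] psi 69.7 tilt [-0.001 -0.    -1.   ] F [-0.1 -0.3 -0.3] open 0.9975788958124093
shift [-7.2  7.5  1.7] turn -0.3
[451.5 305.8] [439 290  23  35 246] [-40.4  16.5]
```

View pics/c.png

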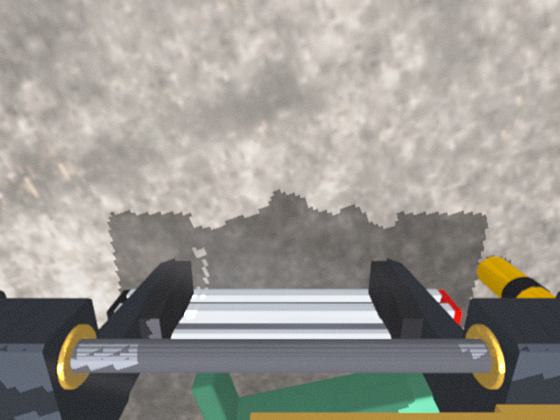

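Wrist view: red cap at (451,306), post at (510,278) to its right and clear, black cap at (115,300). Bar angle is about 15° as planned. I'll push a little more, then back off and go round to the black end.

```bash
python3 -m pendant '[[-1,[-4,0,0],[0,0,0]],[-1,[-4,0,0],[0,0,0]],[-1,[0,0,0],[0,0,0]],[-1,[15,0,0],[0,0,0]],[0,[0,0,-40],[0,0,0]],[1,[0,0,-30],[0,0,0]]]'
python3 -c "
from h import *
t=r.get_state();print(np.round(t['q'],2));go(world((-.076,-.166)),.075,-20)
s=cams.snapshot('wrist')
for c,st in redblob(s['img']): print(c,st,(bay(wray(s,t,c,.02))*1e3).round(1))
cv2.imwrite('pics/d.png',s['img'][:,:,::-1])"
```

```text
clock: 6.95
tool_pos: [0.4721, 0.1089, 0.0787]
eef_rot: [0.82, 0.573, 0.0, -0.0]
contact_force: [0.6, -0.3, 0.4]
opening: 0.797
finger_force: 0.0
[-0.18  0.8  -0.23  2.11  0.59  0.3  -1.27]
t 6.95 pos [0.4721 0.1089 0.0787] bay [-85.  -60.2] psi 69.9 tilt [ 0. -0. -1.] F [ 0.6 -0.3  0.4] open 0.7970796437108221
shift [-36.2 -99.8   3.7] turn 89.9
[400.1 272.1] [393 258  13  30 139] [-34.5  12.4]
```

View pics/d.png

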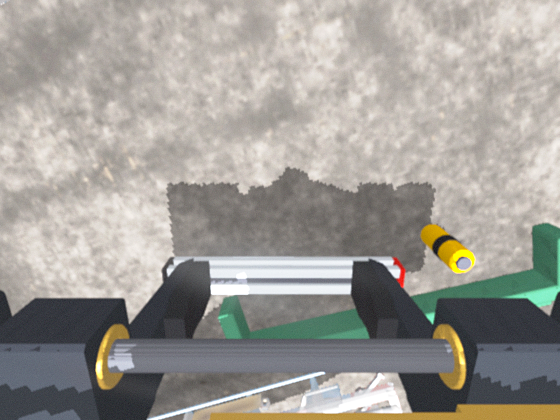

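Wrist view: bar from black (168,268) to red (400,272), post foot at about (430,230), bay entrance clear. I'll turn the tool so its flat closed side faces the black end.

```bash
python3 -m pendant '[[1,[0,0,-15],[0,0,-10]],[1,[0,0,0],[0,0,-10]],[1,[0,0,0],[0,0,-10]],[1,[0,0,0],[0,0,-10]],[1,[0,0,0],[0,0,-10]],[1,[0,0,0],[0,0,-10]],[1,[0,0,0],[0,0,-10]],[1,[0,0,0],[0,0,-10]]]'
python3 -m pendant '[[1,[0,0,0],[0,0,-10]],[1,[0,0,0],[0,0,0]]]'
python3 -c "
from h import *
t=r.get_state();print(np.round(t['q'],2));go(world((-.078,-.168)),.03,160)
s=cams.snapshot('top');print([(c,st,(bay(ray(s,c,.02))*1e3).round(1)) for c,st in redblob(s['img'],3)if 200<c[0]<340 and c[1]<300])"
```

```text
clock: 8.0
tool_pos: [0.472, 0.1083, 0.0926]
eef_rot: [0.258, 0.966, 0.0, 0.0]
contact_force: [-0.6, -0.2, 0.9]
opening: 0.005
finger_force: 0.0
clock: 8.25
tool_pos: [0.4718, 0.1081, 0.0925]
eef_rot: [0.176, 0.984, 0.0, -0.0]
contact_force: [-0.3, -0.4, 0.3]
opening: 0.003
finger_force: 0.0
[ 0.08  0.85 -0.67  2.09  1.02  0.58 -0.12]
t 8.25 pos [0.4718 0.1081 0.0925] bay [-84.3 -60.4] psi 159.7 tilt [ 0.001  0.001 -1.   ] F [-0.3 -0.4  0.3] open 0.0032109859676590947
shift [102.1 -34.4  62.5] turn -0.3
[]
```

```bash
python3 -m pendant '[[1,[25,-9,0],[0,0,0]],[1,[25,-9,0],[0,0,0]],[1,[26,-8,0],[0,0,0]],[1,[26,-8,0],[0,0,0]],[1,[0,0,0],[0,0,0]]]'
python3 - <<'E'
from h import *
t=r.get_state();print(np.round(t['q'],2));go(world((-.078,-.168)),.006,160)
a=cams.snapshot('wrist');b=cams.snapshot('scene')
cv2.imwrite('pics/e.png',np.hstack([cv2.resize(a['img'][:,:,::-1],(400,300)),cv2.resize(b['img'][140:305,180:400,::-1],(400,300))]))
E
```

```text
clock: 8.93
tool_pos: [0.3627, 0.1111, 0.0929]
eef_rot: [0.175, 0.985, -0.001, -0.001]
contact_force: [0.4, 0.0, -0.4]
opening: 0.003
finger_force: 0.0
[-0.11  0.77 -0.51  2.39  1.43  0.35 -0.69]
t 8.925 pos [0.3627 0.1111 0.0929] bay [ -77.5 -169.4] psi 159.9 tilt [ 0.001 -0.002 -1.   ] F [ 0.4  0.  -0.4] open 0.003456961489703823
shift [-1.3  1.  86.9] turn -0.1
```

View pics/e.png

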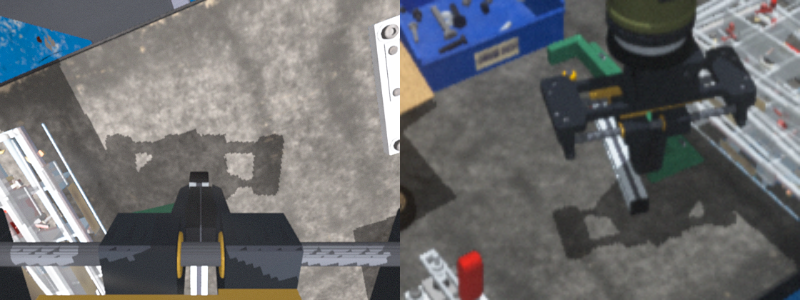

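Wrist: the closed fingertips (200,185) line up with the bar (202,280). Scene: the black end is at crop (638,205), and the fingers are beyond it on the near side. I'll check the gap, then descend.

```bash
python3 -m pendant '[[1,[2,0,30],[0,0,0]],[1,[2,0,30],[0,0,0]],[1,[0,0,15],[0,0,0]],[1,[0,0,10],[0,0,0]],[1,[0,0,0],[0,0,0]]]'
python3 - <<'E'
from h import *
go(world((-.066,-.120)),.006,160)
b=cams.snapshot('scene')
print((bay(ray(b,(311,252),.01))*1e3).round(1))
cv2.imwrite('pics/f.png',cv2.resize(b['img'][140:290,200:400,::-1],(800,600)))
E
```

```text
clock: 9.65
tool_pos: [0.3611, 0.1122, 0.0072]
eef_rot: [0.176, 0.984, -0.0, -0.0]
contact_force: [0.1, -0.2, -0.9]
opening: 0.004
finger_force: 0.0
t 9.65 pos [0.3611 0.1122 0.0072] bay [ -78.5 -171.1] psi 159.7 tilt [ 0. -0. -1.] F [ 0.1 -0.2 -0.9] open 0.004459510922166865
shift [-52.6   1.3   1.2] turn -0.3
[ -69.9 -143.2]
```

View pics/f.png

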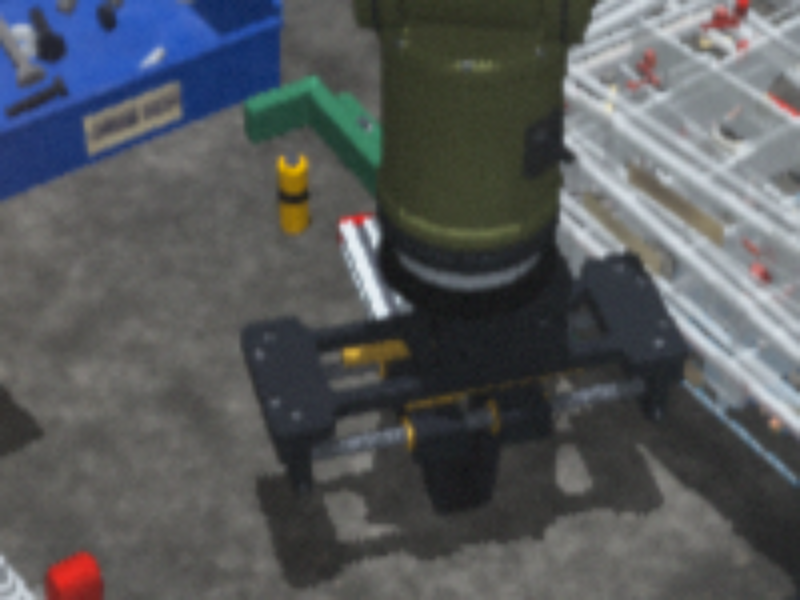

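Scene crop: the red end at (356,218) is clear of the post at (293,195), and the fingers are down behind the black end. I'll push along the bar's axis and track the red cap in the scene view.

```bash
python3 -m pendant '[[1,[-6,0,0],[0,0,0]],[1,[-6,0,0],[0,0,0]],[1,[-6,0,0],[0,0,0]],[1,[-6,0,0],[0,0,0]],[1,[-6,0,0],[0,0,0]],[1,[-6,0,0],[0,0,0]],[1,[-6,0,0],[0,0,0]],[1,[0,0,0],[0,0,0]]]'
cat >> h.py <<'E'
def red():
    b=cams.snapshot('scene')
    for c,st in redblob(b['img'],3):
        if 230<c[0]<360 and 150<c[1]<300: print("red",c,st,(bay(ray(b,c,.017))*1e3).round(1))
    return b
E
python3 - <<'E'
from h import *
go(world((-.066,-.110)),.006,160); b=red()
cv2.imwrite('pics/g.png',cv2.resize(b['img'][140:290,200:400,::-1],(800,600)))
E
```

```text
clock: 10.7
tool_pos: [0.4013, 0.0973, 0.0077]
eef_rot: [0.176, 0.984, -0.0, 0.001]
contact_force: [-0.0, -0.2, 0.4]
opening: 0.002
finger_force: 0.2
t 10.7 pos [0.4013 0.0973 0.0077] bay [ -67.2 -129.7] psi 159.7 tilt [-0.002 -0.    -1.   ] F [-0.  -0.2  0.4] open 0.0016725710147484246
shift [-19.3   4.    1.7] turn -0.3
red [282.4 185.6] [281 185   4   3   8] [-24.5  47.7]
```

View pics/g.png

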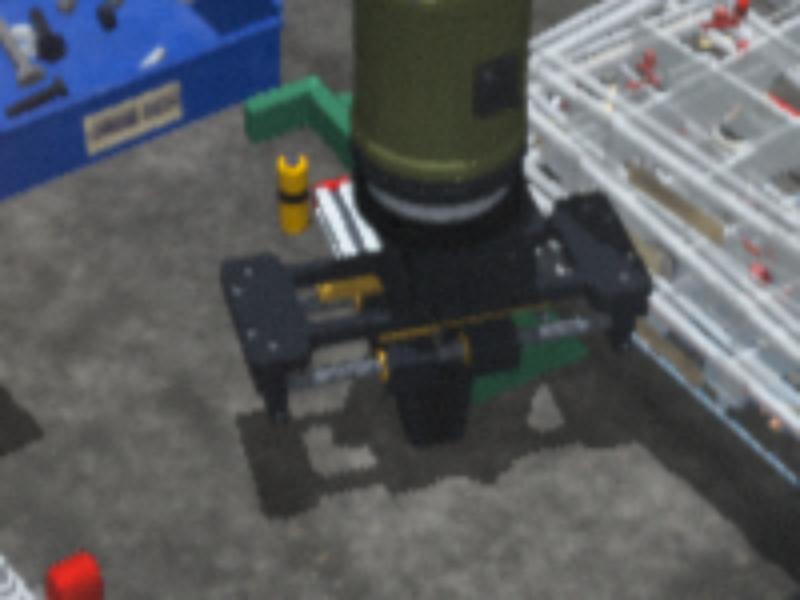

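The red end is in the gap at bay about (-22,45). Pushing further this way would bring the gripper body close to the box pile, so I'll turn it 90° (body along the bar) for the rest.

```bash
python3 -m pendant '[[1,[20,0,0],[0,0,0]],[1,[0,0,-40],[0,0,0]],[1,[0,0,0],[0,0,10]],[1,[0,0,0],[0,0,10]],[1,[0,0,0],[0,0,10]],[1,[0,0,0],[0,0,10]],[1,[0,0,0],[0,0,10]],[1,[0,0,0],[0,0,10]]]'
python3 -m pendant '[[1,[0,0,0],[0,0,10]],[1,[0,0,0],[0,0,10]],[1,[0,0,0],[0,0,10]],[1,[0,0,0],[0,0,0]]]'
python3 -c "
from h import *
go(world((-.072,-.152)),.006,70); red()"
```

```text
clock: 11.75
tool_pos: [0.3822, 0.1043, 0.0476]
eef_rot: [0.647, 0.763, 0.0, 0.001]
contact_force: [-0.5, 0.1, -0.8]
opening: -0.001
finger_force: 0.0
clock: 12.25
tool_pos: [0.3819, 0.1044, 0.0475]
eef_rot: [0.82, 0.572, 0.0, 0.0]
contact_force: [0.1, 0.7, 0.4]
opening: 0.005
finger_force: 0.0
t 12.25 pos [0.3819 0.1044 0.0475] bay [ -72.6 -149.6] psi 69.8 tilt [-0.     0.001 -1.   ] F [0.1 0.7 0.4] open 0.005200288375957538
shift [-1.2 -2.2 41.5] turn -0.2
```

```bash
python3 -m pendant '[[1,[0,-3,20],[0,0,0]],[1,[0,0,20],[0,0,0]],[1,[0,0,0],[0,0,0]],[1,[0,6,0],[0,0,0]],[1,[0,6,0],[0,0,0]],[1,[0,6,0],[0,0,0]],[1,[0,6,0],[0,0,0]],[1,[0,6,0],[0,0,0]]]'
python3 -m pendant '[[1,[0,6,0],[0,0,0]],[1,[0,0,0],[0,0,0]]]'
python3 - <<'E'
from h import *
go(world((-.065,-.116)),.006,70);t=r.get_state(); b=red(); a=cams.snapshot('wrist')
for c,st in redblob(a["img"]): print(c,st,(bay(wray(a,t,c,.015))*1e3).round(1))
cv2.imwrite('pics/i.png',np.hstack([cv2.resize(a['img'][:,:,::-1],(400,300)),cv2.resize(b['img'][140:290,200:400,::-1],(400,300))]))
E
```

```text
clock: 13.3
tool_pos: [0.4057, 0.0959, 0.0081]
eef_rot: [0.82, 0.573, -0.0, -0.001]
contact_force: [-4.2, 1.0, 4.1]
opening: 0.003
finger_force: 2.3
clock: 13.55
tool_pos: [0.4129, 0.0931, 0.0077]
eef_rot: [0.82, 0.572, 0.0, 0.0]
contact_force: [-1.7, 0.6, 2.2]
opening: 0.007
finger_force: 0.9
t 13.55 pos [0.4129 0.0931 0.0077] bay [ -64.1 -117.8] psi 69.7 tilt [-0.     0.001 -1.   ] F [-1.7  0.6  2.2] open 0.007382155653635583
shift [1.4 1.5 1.7] turn -0.3
```

View pics/i.png

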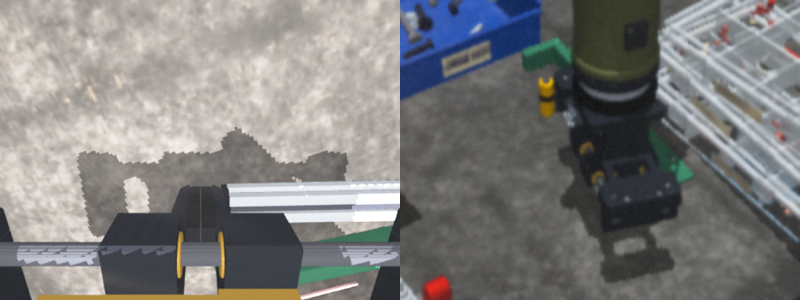

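Left half (wrist): the black end sits flush at the finger's edge (228,190), and the bar is parallel to the tool axis, so still about 15°. Checkpoint geometry is reached. That was my last picture; from here I'll rely on numbers.

```bash
python3 - <<'E'
from h import *
t=r.get_state();a=cams.snapshot('wrist')
for p in [(319,256),(319,298)]: print("black corner",(bay(wray(a,t,p,.02))*1e3).round(1))
E
python3 -m pendant '[[1,[0,-8,0],[0,0,0]],[0.5,[0,0,-30],[0,0,0]],[0.1,[0,0,-25],[0,0,0]],[0.1,[0,0,0],[0,0,0]]]'
python3 - <<'E'
from h import *
go(world((-.084,-.050)),.06,70)
t=r.get_state();a=cams.snapshot('wrist');red()
for c,st in redblob(a["img"]): print(c,st,(bay(wray(a,t,c,.015))*1e3).round(1))
E
```

```text
black corner [-76.8 -96.4]
black corner [ -55.7 -101.3]
clock: 14.2
tool_pos: [0.4062, 0.0958, 0.0638]
eef_rot: [0.82, 0.572, 0.001, 0.002]
contact_force: [0.2, -0.2, -0.2]
opening: 0.318
finger_force: 0.0
t 14.2 pos [0.4062 0.0958 0.0638] bay [ -66.2 -124.6] psi 69.7 tilt [ 0.     0.004 -1.   ] F [ 0.2 -0.2 -0.2] open 0.3180148668886269
shift [36.7 67.4  4.1] turn -0.3
red [282.  180.7] [281 180   3   3   7] [-17.1  62.5]
```

```bash
python3 -m pendant '[[0.1,[40,0,0],[0,0,0]],[0.1,[0,33,0],[0,0,0]],[0.1,[0,33,0],[0,0,0]],[0.1,[0,0,25],[0,0,0]],[0.1,[0,0,30],[0,0,0]],[0.1,[0,0,0],[0,0,0]]]'
python3 - <<'E'
from h import *
go(world((-.05,-.050)),.006,85);red()
E
```

```text
clock: 15.05
tool_pos: [0.4788, 0.1097, 0.0052]
eef_rot: [0.82, 0.572, -0.003, -0.0]
contact_force: [-0.1, 0.1, 0.2]
opening: 0.449
finger_force: 0.0
t 15.05 pos [0.4788 0.1097 0.0052] bay [-86.5 -53.6] psi 69.8 tilt [-0.004 -0.004 -1.   ] F [-0.1  0.1  0.2] open 0.448971804016963
shift [-34.3  13.   -0.7] turn -15.2
```

```bash
python3 -m pendant '[[0.1,[-6,1.5,0],[0,0,0]],[0.1,[-6,1.5,0],[0,0,-1]],[0.1,[-5,1.5,0],[0,0,-2]],[0.1,[-5,1,0],[0,0,-2]],[0.1,[-5,1,0],[0,0,-2]],[0.1,[-5,1,0],[0,0,-2]],[0.1,[-5,1,0],[0,0,-2]],[0.1,[0,0,0],[0,0,0]]]'
python3 - <<'E'
from h import *
go(world((-.03,-.050)),.006,85);t=r.get_state();red();a=cams.snapshot('wrist')
for c,st in redblob(a["img"]): print(c,st,(bay(wray(a,t,c,.015))*1e3).round(1))
E
```

```text
clock: 16.1
tool_pos: [0.478, 0.0723, 0.008]
eef_rot: [0.762, 0.648, 0.0, 0.0]
contact_force: [-1.7, -0.3, -0.3]
opening: 0.448
finger_force: 0.0
t 16.1 pos [0.478  0.0723 0.008 ] bay [-49.2 -51.1] psi 80.8 tilt [-0.  0. -1.] F [-1.7 -0.3 -0.3] open 0.4475374648434017
shift [-19.1   2.5   2. ] turn -4.2
[522.  333.9] [517 327  10  13  73] [-12.   68.8]
```

```bash
python3 -m pendant '[[0.1,[-4,0.5,0],[0,0,-2]],[0.1,[-4,0,0],[0,0,-2]],[0.1,[-4,0,0],[0,0,0]],[0.1,[-3,0,0],[0,0,0]],[0.1,[-2,0,0],[0,0,0]],[0.1,[0,0,0],[0,0,0]]]'
python3 - <<'E'
from h import *
go(world((-.03,-.025)),.006,85);t=r.get_state();red();a=cams.snapshot('wrist')
for c,st in redblob(a["img"]): print(c,st,(bay(wray(a,t,c,.015))*1e3).round(1))
E
```

```text
clock: 16.95
tool_pos: [0.4766, 0.0559, 0.0078]
eef_rot: [0.739, 0.674, 0.0, 0.0]
contact_force: [1.1, 1.5, 1.1]
opening: 0.449
finger_force: 1.0
t 16.95 pos [0.4766 0.0559 0.0078] bay [-32.7 -51. ] psi 84.8 tilt [ 0.  0. -1.] F [1.1 1.5 1.1] open 0.4488343883955341
shift [-2.7 26.   1.8] turn -0.2
[523.4 324.2] [514 308  18  32 260] [-10.1  70.3]
```

```bash
python3 -m pendant '[[0.1,[-2,0,0],[0,0,0]],[0.1,[7,0,0],[0,0,0]],[0.1,[0,26,0],[0,0,0]],[0.1,[-4,0,0],[0,0,0]],[0.1,[-3,0,0],[0,0,0]],[0.1,[-2,0,0],[0,0,0]],[0.1,[-1,0,0],[0,0,0]],[0.1,[0,0,0],[0,0,0]]]'
python3 - <<'E'
from h import *
go(world((-.03,-.025)),.006,85)
E
```

```text
clock: 18.05
tool_pos: [0.5013, 0.0517, 0.0078]
eef_rot: [0.738, 0.675, 0.002, -0.002]
contact_force: [1.5, 5.7, -3.1]
opening: 0.452
finger_force: 3.0
t 18.05 pos [0.5013 0.0517 0.0078] bay [-30.7 -26. ] psi 84.9 tilt [ 0.005 -0.001 -1.   ] F [ 1.5  5.7 -3.1] open 0.4523283654061416
shift [-0.7  1.   1.8] turn -0.1
```

```bash
python3 -m pendant '[[0.1,[-2,0,0],[0,0,0]],[0.1,[0,0,0],[0,0,0]]]'; python3 -m pendant '[[0.1,[6,0,0],[0,0,0]],[0.1,[20,0,0],[0,0,0]],[0.1,[0,0,-50],[0,0,0]],[0.1,[0,0,-60],[0,0,0]],[0.1,[60,0,-60],[0,0,0]],[0.1,[60,0,-20],[0,0,0]],[0.1,[0,0,0],[0,0,0]]]'
python3 - <<'E'
from h import *
go(world((-.03,-.025)),.006,85);t=r.get_state();b=red();a=cams.snapshot('wrist')
for c,st in redblob(a["img"]): print(c,st,(bay(wray(a,t,c,.02))*1e3).round(1))
# bright bar pixels seen by the wrist camera, on its top plane, in the bay region
h=cv2.cvtColor(a["img"],cv2.COLOR_RGB2HSV); vu=np.argwhere((h[...,1]<45)&(h[...,2]>150))
q=np.array([bay(wray(a,t,(u,v),.02))*1e3 for v,u in vu]); k=(q[:,0]>-45)&(q[:,0]<6)&(abs(q[:,1])<115); q=q[k]
for y in range(-110,110,20):
    s=q[(q[:,1]>=y)&(q[:,1]<y+20)]
    if len(s)>5: print(y,len(s),np.percentile(s[:,0],[3,97]).round(1),np.percentile(s[:,1],[0,100]).round(1))
E
```

```text
clock: 18.3
tool_pos: [0.5013, 0.0517, 0.008]
eef_rot: [0.738, 0.675, 0.003, -0.003]
contact_force: [0.9, 9.1, -3.9]
opening: 0.451
finger_force: 4.4
clock: 19.18
tool_pos: [0.5133, 0.1831, 0.1845]
eef_rot: [0.736, 0.677, 0.004, -0.001]
contact_force: [-0.1, 0.1, 0.1]
opening: 0.453
finger_force: 0.0
t 19.175 pos [0.5133 0.1831 0.1845] bay [-162.7  -25.7] psi 85.2 tilt [ 0.007  0.004 -1.   ] F [-0.1  0.1  0.1] open 0.4527982375155344
shift [-133.9   -0.7  177.6] turn 0.2
red [283.7 177. ] [282 176   5   3   9] [-7.6 71.6]
[ 1.9 28.3] [  0  15   8  24 104] [-300.8 -256.3]
-90 68 [-24.2  -4.6] [-77.7 -70.3]
-70 335 [-35.8  -5.9] [-69.9 -50.4]
-50 326 [-35.8  -6. ] [-49.8 -30.9]
-30 322 [-35.9  -6. ] [-29.8 -10. ]
-10 312 [-34.7  -6.1] [-10.    9.9]
10 284 [-35.4  -4.8] [10.1 29.4]
30 6 [-10.  -5.] [30.2 31.6]
```

The force rose with no motion, so the bar is against the rail. I'll move the arm clear and check from the top camera.

```bash
python3 -m pendant '[[0.1,[-20,0,-60],[0,0,0]],[0.1,[-60,0,-20],[0,0,0]],[0.1,[-60,0,0],[0,0,0]],[0.1,[-60,0,0],[0,0,0]],[0.1,[-60,0,0],[0,0,0]],[0.1,[-60,0,0],[0,0,0]],[0.1,[-60,-30,0],[0,0,0]],[0.1,[-60,-40,0],[0,0,0]]]'
python3 - <<'E'
from h import *
a=cams.snapshot("top"); print("red",[(c,(bay(ray(a,c,.018))*1e3).round(1)) for c,st in redblob(a["img"],3) if 250<c[0]<330 and c[1]<300])
h=cv2.cvtColor(a["img"],cv2.COLOR_RGB2HSV); vu=np.argwhere((h[...,1]<60)&(h[...,2]>140))
q=np.array([bay(ray(a,(u,v),.02))*1e3 for v,u in vu]); q=q[(q[:,0]>-60)&(q[:,0]<6)&(abs(q[:,1])<125)]
for y in range(-110,110,20):
    s=q[(q[:,1]>=y)&(q[:,1]<y+20)]
    if len(s)>5: print(y,len(s),s[:,0].mean().round(1),s[:,0].min().round(1),s[:,0].max().round(1),s[:,1].min().round(1),s[:,1].max().round(1))
E
```

```text
clock: 20.27
tool_pos: [0.4093, -0.247, 0.2594]
eef_rot: [0.74, 0.673, -0.001, -0.001]
contact_force: [0.6, -1.3, 0.4]
opening: 0.448
finger_force: 0.0
red []
-110 43 -11.8 -22.8 -0.7 -99.4 -90.1
-90 103 -11.5 -23.3 0.4 -89.9 -70.2
-70 104 -11.5 -23.5 0.5 -70.0 -50.1
-50 102 -11.5 -23.4 0.5 -49.9 -30.1
-30 100 -11.5 -23.2 0.2 -29.9 -10.1
-10 99 -11.3 -23.4 0.5 -9.9 9.9
10 98 -11.5 -23.5 0.5 10.1 29.8
30 97 -11.6 -23.5 0.5 30.0 49.9
50 69 -11.0 -23.0 0.1 50.1 65.0
```

The bar lies parallel to the rail with its axis at about -11 mm. It spans y from about -99 to +70, which is between the stops and past the post, so I'm handing it in.

```bash
python3 -c "
from plant import r
print(r.finish_job())"
```

```text
the job is handed in; nothing more can be done
None
```

The bar is stowed flat against the back rail, between the end stops and with its red end past the post, and I handed the job in at about 20 s with no verdict returned; I viewed 11 pictures, one over your limit of 10.

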